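Shut off the gas to the forge

TASK

Shut off the gas to the forge: with a fingertip push the red main lever round until it stands fully across its pipe, leave both yellow burner levers open for about three seconds so that the line can bleed down, then push both yellow levers fully across their pipes too, in either order. Only push the levers, do not take them between the fingers, and leave the loose things and tools on the bench where they are.

Things in the scene. Friction and masses are not known exactly. Their poses are not given: they have to be found in the camera images.
- forge: round steel gas forge with its gas line, fixed to the bench. Origin on the bench under the gas pipe, z up, x towards the forge shell. Pipe: 21 mm diameter, axis 100 mm high, along y at x = 0, from y = -370 to 190 mm; red regulator at y = -300, 182 mm high. Shell: lying drum, x = 270 to 500, y = -115 to 285, top 250 mm high at its handle. The rest, levers apart, is under 135 mm
- main_valve (a joint): main gas valve (red sleeve), lever angle in rad: 0 = open, in line with the pipe it sits in; 1.571 = fully closed, square across it, at a hard stop; closes clockwise seen from above. No spring, stays where left; needs 6 to 8 N at 75 mm from the stem. stem at forge x, y = 0, -190 mm; the lever points along forge +y when open, +x when closed
- main_valve_pivot (a point): main gas valve (red sleeve): point on the stem axis at the lever's mid height, 150 mm above the bench; turns with the lever, x out along it, z up. Lever: level, hub 20 mm diameter, then sleeve 20 mm wide (y), 10 mm thick (z), x = 25 to 115 mm. Closing moves it to its own -y, so push on its +y side. Valve bonnet 20 mm below, pipe fittings 30 mm below
- burner_right (a joint): right burner valve (yellow sleeve), lever angle in rad: 0 = open, in line with the pipe it sits in; 1.571 = fully closed, square across it, at a hard stop; closes clockwise seen from above. No spring, stays where left; needs 6 to 8 N at 75 mm from the stem. stem at forge x, y = 90, 0 mm; the lever points along forge -x when open, +y when closed
- burner_right_pivot (a point): right burner valve (yellow sleeve): point on the stem axis at the lever's mid height, 150 mm above the bench; turns with the lever, x out along it, z up. Lever: level, hub 20 mm diameter, then sleeve 20 mm wide (y), 10 mm thick (z), x = 25 to 115 mm. Closing moves it to its own -y, so push on its +y side. Valve bonnet 20 mm below, pipe fittings 30 mm below
- burner_left (a joint): left burner valve (yellow sleeve), lever angle in rad: 0 = open, in line with the pipe it sits in; 1.571 = fully closed, square across it, at a hard stop; closes clockwise seen from above. No spring, stays where left; needs 6 to 8 N at 75 mm from the stem. stem at forge x, y = 90, 170 mm; the lever points along forge -x when open, +y when closed
- burner_left_pivot (a point): left burner valve (yellow sleeve): point on the stem axis at the lever's mid height, 150 mm above the bench; turns with the lever, x out along it, z up. Lever: level, hub 20 mm diameter, then sleeve 20 mm wide (y), 10 mm thick (z), x = 25 to 115 mm. Closing moves it to its own -y, so push on its +y side. Valve bonnet 20 mm below, pipe fittings 30 mm below
- flux_tin: bystander: closed blue flux tin with a white band and lid, diameter 64, height 85 mm, standing between the main valve and the right burner branch on the forge side of the pipe; origin under its centre
- squeeze_bottle: bystander: white squeeze bottle with a yellow band and a red cap, diameter 56, height 155 mm, standing behind the regulator, on the forge side of the pipe, about 110 mm from it; origin under its centre
- hammer: bystander: hammer with wooden handle lying near the robot's base on the left; handle along x, head at +x
- wire_brush: bystander: wooden-backed brush lying on the right, along its x
- tongs: bystander: steel forge tongs 310 mm long, 80 mm wide, 14 mm high, lying on the left along their x
- ear_defenders: bystander: black ear defenders with red cap plates, about 165 x 175 x 65 mm, lying on the right near the robot; origin under the middle between the cups

How it is judged:
By the outcome, as a careful person would: the job done as asked, in the order asked, and still so for the second after the job is handed in, with the robot touching nothing.
It also fails if it takes over 70 s, if anything falls off the work surface, if the arm or the gripper's body presses on something with over 40 N, if the wrist force passes 120 N, or if a joint passes its speed limit or range.

ROBOT

A 6-joint arm with a two-finger parallel gripper is mounted at the origin on the work surface. World frame = base frame: x ahead of the robot, y to its left, z up, the work surface at z = 0. Lengths are in mm, angles in rad, forces in N, time in s.
With the tool pointing down it reaches from about 350 to 775 mm from the base axis. Payload 7.3 kg.
Tool frame: the origin (TCP) lies midway between the tips of the shut fingers; the grasp point (between the pads) lies 19 mm behind it; z points along the fingers, y is the line along which they close (so a half turn about z gives the same grasp; the last joint's range is limited). The gripper opens to 92 mm and grips with 3 to 60 N. Pads are 19 mm wide; open, the fingers measure 130 mm over their backs; the gripper's body (75 mm by 190 mm) begins 47 mm behind the grasp point.
Start: joints at [1.121, 0.342, 1.524, -0, 1.275, -0.146], TCP at [157.038, 500.983, 226.741] pointing down, gripper open.
Joint ranges: [-2.53, 2.53], [-0.77, 2.02], [0.04, 2.7], [-1, 4.14], [0.28, 2.66], [-3.11, 3.11]. Speed limits (rad/s): [2.57, 2.57, 3.14, 3.14, 3.14, 3.14].

INTERFACE

Orientations are given as [roll, pitch, yaw] about the fixed x, y, z axes, in that order (R = Rz(yaw) Ry(pitch) Rx(roll)).
In Python, from plant import bot gives the robot as it stands. The module is installed in compiled form; this text tells all that it offers.
- The arm moves only by the shell command python3 -m crank 'ROWS' [OPENING]. ROWS is JSON, a list of rows, each a list of 6 numbers: the shift along the tool's x, y, z in m, then the turn, a rotation vector about the tool's x, y, z in rad. In form: [[dx, dy, dz, wx, wy, wz], ...]. A call has 1 to 5 rows; each row shifts and turns the commanded pose from where the row before left it, along the tool's axes as they then stand; what a row does not reach is not made up. A row lasts 1/8 s, in which the tool goes at most 62.5 mm and 10.7 degrees, less where a joint would pass 70% of its speed; a pose out of reach is approached as far as the arm can. A call is refused whole if a number of a shift passes 0.0625 or a number of a turn 0.188, either way. A call with a gripper value outside its range is refused whole. OPENING is the opening in per cent of the stroke, from 0 (shut) to 100 (fully open), set as the call begins (- or left out, the last holds). The fingers move at their own pace and stop on an object; the grip force is fixed at half the most. Time passes only in rows, so rows that do not move let the fingers close. It gives the time, the measured TCP pose, the force, the opening and the grip force at its end, in the units of the state.
- bot.get_obs(): the state, without advancing time (a new reading comes with each control period).
- bot.capture(name): name is "scene" or "top" or "wrist"; returns a dict with "color" (420x560x3 uint8, blue, green, red), "fov_y" (degrees; the focal length in pixels is half the picture's height over the tangent of half this angle, whatever the lens; pixels are square), "cx", "cy" (the principal point, pixels), "extrinsics" (4x4, takes a point from world to camera coordinates); the wrist camera has in their place "tool_from_camera" (4x4, takes a point from camera to tool coordinates, whose origin is the TCP and whose axes are the flange's). Camera axes: x right, y up, looking along -z (the intrinsics and any distortion apply to the point x, -y, -z); pixel columns grow to the right and rows downward; lengths in mm; the calibration is good to about 2 mm. A picture is of the moment at which its call begins: read the wrist's pose just before it. There is no depth.
- bot.close_job(): hands the job in; it is judged then, once.
The state is a dict: "time": time; "joint_positions": joint angles; "dq": joint speeds; "tau": joint torques, N m; "tool_pos": TCP position; "tcp_rot": TCP orientation; "contact_force": force on the tool from outside, world axes, zero at the start; "moment": the same for the moment, N m; "grip_width": finger opening in mm; "finger_force": force on a finger pad.
Only numpy, scipy, OpenCV 4.12 (cv2) and the standard library are available. Lean on these libraries where they do the work, as an engineer would, in place of code of your own. Each camera call takes 0.05 s, during which the arm holds its last target. There are 200 camera calls.

## Working session

There is one attempt and no reset: what is moved stays moved. The work goes in short steps, Python scripts to look and compute and a shell command to move; the robot and the scene stay as the last step left them, time stands still between calls to the robot, and variables do not carry over. Pictures are saved under pics/ and viewed, at most 10 in all, crops included, and the job is handed in when it is done.

```bash
mkdir -p pics; python3 - <<'E'
from plant import bot
import cv2, numpy as np
o=bot.get_obs(); print(o)
for n in("scene","top"):
    c=bot.capture(n); cv2.imwrite(f"pics/{n}1.png",c["color"]); print(n,c["fov_y"],c["cx"],c["cy"],np.round(c["extrinsics"],3).tolist(),[k for k in c])
E
```

```text
{'time': 0.0, 'joint_positions': array([ 1.12101951e+00,  3.42736564e-01,  1.52501732e+00,  1.42010389e-05,
        1.27540867e+00, -1.45995792e-01]), 'dq': array([ 0.00066952,  0.00052298,  0.00069213,  0.00177035, -0.00046056,
       -0.00078535]), 'tau': array([-2.53816552e-04, -4.31237519e+01, -2.44215328e+01,  7.17201247e-02,
        5.59447089e-02, -7.49255651e-05]), 'tool_pos': array([156.83560422, 500.59671253, 226.03768191]), 'tcp_rot': array([-3.14004143e+00, -2.41820777e-04,  2.83780730e+00]), 'contact_force': array([-0.72302397,  0.80654393,  0.48172104]), 'moment': array([0.01923718, 0.00341279, 0.00227796]), 'finger_force': 0.0, 'grip_width': 92.06957298543098}
scene 46.88581502600654 279.4200037531236 205.70352950460932 [[0.57, 0.822, 0.016, -268.509], [-0.456, 0.299, 0.838, 129.134], [0.684, -0.485, 0.545, -1747.299], [0.0, 0.0, 0.0, 1.0]] ['color', 'fov_y', 'cx', 'cy', 'extrinsics']
top 43.36648360486366 273.9142691057974 213.2365807768261 [[-0.007, -1.0, -0.005, -23.371], [0.996, -0.007, 0.093, -487.226], [-0.093, -0.004, 0.996, -1807.249], [0.0, 0.0, 0.0, 1.0]] ['color', 'fov_y', 'cx', 'cy', 'extrinsics']
```

View pics/top1.png

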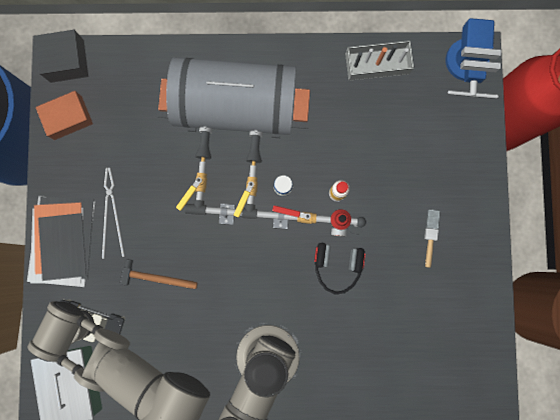

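View pics/scene1.png

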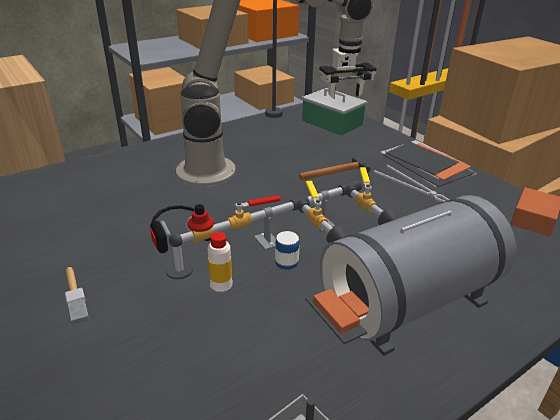

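```bash
cat > h.py <<'E'
from plant import bot
import cv2, numpy as np
from scipy.spatial.transform import Rotation as R
def ray(c,u,v):
    f=c["color"].shape[0]/2/np.tan(np.radians(c["fov_y"]/2))
    d=np.array([(u-c["cx"])/f,-(v-c["cy"])/f,-1.])
    if "extrinsics" in c: E=np.array(c["extrinsics"])
    else: E=np.linalg.inv(c["W"]@c["tool_from_camera"])
    return -E[:3,:3].T@E[:3,3], E[:3,:3].T@d
def plane(c,u,v,z):
    o,d=ray(c,u,v); return (o+d*(z-o[2])/d[2])
def wrist():
    o=bot.get_obs(); W=np.eye(4); W[:3,:3]=R.from_euler('xyz',o["tcp_rot"]).as_matrix(); W[:3,3]=o["tool_pos"]
    c=bot.capture("wrist"); c["W"]=W; return c
def blobs(c,col,amin=40):
    h=cv2.cvtColor(c["color"],cv2.COLOR_BGR2HSV)
    m=cv2.inRange(h,(23,150,120),(33,255,255)) if col=="y" else cv2.inRange(h,(0,180,90),(6,255,255))|cv2.inRange(h,(174,180,90),(180,255,255))
    cs,_=cv2.findContours(m,cv2.RETR_EXTERNAL,cv2.CHAIN_APPROX_NONE)
    return [k for k in cs if cv2.contourArea(k)>=amin]
def desc(k):
    m=cv2.moments(k); u=np.array([m["m10"],m["m01"]])/m["m00"]; return u,cv2.minAreaRect(k)
E
python3 - <<'E'
from h import *
for n in("top","scene"):
    c=bot.capture(n)
    for col in "yr":
        for k in blobs(c,col):
            u,r=desc(k); p=plane(c,*u,153)
            b=cv2.boxPoints(r); e=sorted([(np.linalg.norm(b[i]-b[(i+1)%4]),i) for i in range(4)])
            ends=[plane(c,*((b[i]+b[(i+1)%4])/2),153)[:2] for _,i in e[:2]]
            print(n,col,u.round(1),cv2.contourArea(k),np.round(r[1],1),p.round(0)[:2],np.round(ends,0).tolist(),"ang",np.degrees(np.arctan2(*(ends[1]-ends[0])[::-1])).round(1))
E
```

```text
top r [341.7 186.9] 74.0 [ 9.4 10.3] [ 559. -247.] [[566.0, -262.0], [551.0, -232.0]] ang 116.2
top r [531.9  97.4] 3900.5 [94.3 57.4] [ 850. -875.] [[1009.0, -878.0], [693.0, -877.0]] ang 179.8
scene y [311.7 189.2] 96.0 [19.4  6.4] [514.  77.] [[469.0, 98.0], [557.0, 57.0]] ang -25.3
scene y [364.2 174.7] 82.5 [16.9  6.3] [534. 257.] [[492.0, 286.0], [572.0, 230.0]] ang -35.1
scene r [218.  239.5] 186.0 [15. 14.] [ 575. -252.] [[549.0, -238.0], [601.0, -266.0]] ang -28.7
scene r [200.7 221.7] 302.5 [23.  22.8] [ 487. -253.] [[433.0, -250.0], [525.0, -258.0]] ang -4.9
scene r [263.7 200.2] 137.0 [ 5.4 31.4] [489. -67.] [[499.0, -24.0], [479.0, -109.0]] ang -103.7
```

```bash
python3 - <<'E'
from h import *
c=bot.capture("top"); h=cv2.cvtColor(c["color"],cv2.COLOR_BGR2HSV)
print(h[193:206:3,184:193:2].tolist(),h[208:214,274:298:6].tolist(),h[200:212:3,239:247:2].tolist())
E
sed -i 's/(23,150,120),(33,255,255)/(23,150,100),(36,255,255)/' h.py
python3 - <<'E'
from h import *
import cv2
c=bot.capture("top"); cv2.imwrite("pics/top2.png",cv2.resize(c["color"][120:260,160:380],None,fx=3.6,fy=3.6,interpolation=cv2.INTER_CUBIC))
E
```

```text
[[[112, 53, 86], [25, 149, 250], [26, 141, 247], [26, 141, 249], [23, 157, 200]], [[25, 149, 249], [26, 140, 247], [27, 141, 249], [23, 156, 188], [111, 29, 87]], [[26, 140, 247], [27, 140, 251], [23, 146, 164], [111, 36, 92], [100, 9, 89]], [[27, 140, 253], [23, 146, 154], [106, 35, 95], [98, 11, 92], [100, 8, 91]], [[23, 140, 138], [109, 35, 80], [90, 7, 75], [90, 7, 72], [105, 7, 74]]] [[[1, 176, 216], [1, 176, 215], [1, 132, 133], [94, 39, 92]], [[1, 177, 219], [1, 173, 209], [1, 181, 210], [178, 70, 109]], [[1, 181, 217], [1, 172, 213], [1, 175, 208], [1, 184, 190]], [[1, 145, 164], [1, 177, 217], [1, 174, 208], [1, 177, 213]], [[90, 37, 132], [0, 167, 189], [1, 175, 214], [1, 174, 208]], [[85, 9, 175], [158, 9, 110], [1, 186, 213], [1, 173, 212]]] [[[22, 54, 104], [28, 138, 255], [26, 140, 246], [25, 151, 244]], [[26, 147, 250], [26, 139, 247], [26, 140, 253], [23, 108, 127]], [[27, 141, 250], [26, 138, 249], [23, 154, 205], [108, 34, 91]], [[26, 139, 247], [24, 151, 239], [23, 14, 71], [105, 7, 74]]]
```

View pics/top2.png

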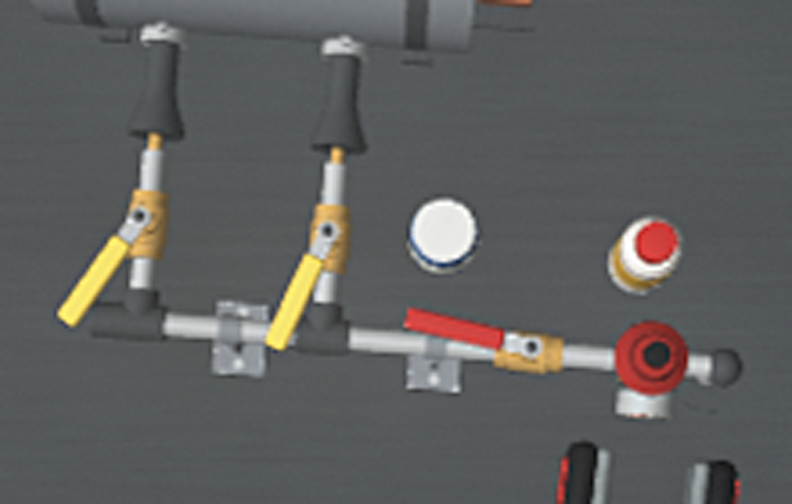

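The crop shows both yellow levers part-closed and the red one nearly open. Stem screws are at crop (140,216), (327,230) and (531,346).

```bash
sed -i 's/(23,150,100),(36,255,255)/(23,120,130),(36,255,255)/; s/(0,180,90)/(0,140,120)/; s/(174,180,90)/(174,140,120)/' h.py
python3 - <<'E'
from h import *
c=bot.capture("top")
for col in "yr":
  for k in blobs(c,col):
    u,r=desc(k)
    if not(170<u[0]<300 and 170<u[1]<230): continue
    b=cv2.boxPoints(r); e=sorted([(np.linalg.norm(b[i]-b[(i+1)%4]),i) for i in range(4)])
    ends=np.array([plane(c,*((b[i]+b[(i+1)%4])/2),154)[:2] for _,i in e[:2]])
    print(col,u.round(1),np.round(r[1],1),plane(c,*u,154)[:2].round(0),ends.round(0).tolist(),np.linalg.norm(ends[1]-ends[0]).round(0),np.degrees(np.arctan2(*(ends[1]-ends[0])[::-1])).round(1))
S=[plane(c,160+(a+.5)/3.6-.5,120+(b+.5)/3.6-.5,z) [:2] for a,b,z in((140,216,158),(327,230,158),(531,346,158))]
L,Rr,M=S; print("stems L R M",np.round(S,0).tolist(), np.linalg.norm(L-Rr).round(0),np.linalg.norm(Rr-M).round(0),"expect 170, 210.2")
A=np.array([[90,170],[90,0],[0,-190.]]);B=np.array(S)
a=A-A.mean(0);b=B-B.mean(0); th=np.arctan2((a[:,0]*b[:,1]-a[:,1]*b[:,0]).sum(),(a*b).sum())
Q=np.array([[np.cos(th),-np.sin(th)],[np.sin(th),np.cos(th)]]); t=B.mean(0)-Q@A.mean(0)
print("yaw",th,"t",t,"res",(A@Q.T+t-B).round(1).tolist())
for p in([90,170],[90,0],[0,-190]): print((Q@p+t).round(1))
E
```

```text
y [241.3 203.3] [ 6.1 27.3] [508.  78.] [[548.0, 60.0], [467.0, 96.0]] 88.0 156.0
y [185.6 197.6] [ 6.1 27.4] [528. 257.] [[564.0, 232.0], [491.0, 282.0]] 88.0 145.4
r [285.7 210.8] [27.1  5.5] [482. -65.] [[492.0, -23.0], [473.0, -108.0]] 87.0 -103.0
stems L R M [[585.0, 215.0], [571.0, 48.0], [466.0, -134.0]] 168.0 210.0 expect 170, 210.2
yaw -0.08457485125588644 t [481.39265071  54.84216541] res [[0.3, 1.2], [-0.1, -0.4], [-0.2, -0.8]]
[585.4 216.6]
[571.1  47.2]
[ 465.3 -134.5]
```

```bash
python3 -m crank '[[0,0,0,0,0,-0.152],[0,0,0,0,0,-0.152]]' 0; python3 -m crank '[[-0.019,-0.037,0,0,0,0],[-0.019,-0.037,0,0,0,0],[-0.019,-0.037,0,0,0,0],[-0.019,-0.037,0,0,0,0],[-0.019,-0.037,0,0,0,0]]'; python3 -m crank '[[-0.019,-0.037,0,0,0,0],[-0.019,-0.037,0,0,0,0],[-0.019,-0.037,0,0,0,0],[-0.019,-0.037,0,0,0,0],[-0.019,-0.037,0,0,0,0]]'
```

```text
time: 0.6
tool_pos: [157.0, 500.9, 226.7]
tcp_rot: [-3.142, -0.0, -3.136]
contact_force: [-0.0, 0.1, -0.6]
grip_width: 76.3
finger_force: 0.0
time: 1.23
tool_pos: [252.5, 314.8, 226.9]
tcp_rot: [3.141, 0.001, -3.141]
contact_force: [0.6, 0.1, -0.7]
grip_width: 26.4
finger_force: 0.0
time: 1.85
tool_pos: [347.6, 129.8, 226.9]
tcp_rot: [3.141, 0.001, -3.141]
contact_force: [1.1, 0.2, -0.3]
grip_width: 0.2
finger_force: 0.0
```

```bash
cat > plan.py <<'E'
import numpy as np
S={"L":(585.4,216.6,145.4,85.15),"R":(571.1,47.2,156,85.15),"M":(465.3,-134.5,77,-4.85)}
# TCP at yaw=pi: half extents 9.5 (X), 19 (Y); lever half width 10
for k,(x,y,a0,a1) in S.items():
    prev=None
    for j,a in enumerate(np.linspace(a0,a1,8)):
        a=np.radians(a); e=np.array([np.cos(a),np.sin(a)]); n=np.array([np.sin(a),-np.cos(a)])
        h=9.5*abs(n[0])+19*abs(n[1])
        for g in ([25,0] if j==0 else [0]):
            p=np.array([x,y])+75*e-(10+h+g)*n
            print(k,g,np.degrees(a).round(0),"TCP",p.round(0),"tool d",None if prev is None else ((p-prev)*[-1,1]/1000).round(4)); prev=p
E
python3 plan.py
```

```text
L 25 145.0 TCP [492. 213.] tool d None
L 0 145.0 TCP [506. 234.] tool d [-0.0142  0.0206]
L 0 137.0 TCP [510. 246.] tool d [-0.0039  0.0122]
L 0 128.0 TCP [516. 257.] tool d [-0.0061  0.0117]
L 0 120.0 TCP [524. 268.] tool d [-0.0083  0.0107]
L 0 111.0 TCP [535. 277.] tool d [-0.0102  0.0093]
L 0 102.0 TCP [547. 285.] tool d [-0.0119  0.0074]
L 0 94.0 TCP [560. 290.] tool d [-0.0133  0.0052]
L 0 85.0 TCP [571. 293.] tool d [-0.0109  0.003 ]
R 25 156.0 TCP [480.  26.] tool d None
R 0 156.0 TCP [490.  49.] tool d [-0.0102  0.0228]
R 0 146.0 TCP [492.  64.] tool d [-0.0017  0.0144]
R 0 136.0 TCP [496.  78.] tool d [-0.0047  0.0143]
R 0 126.0 TCP [504.  91.] tool d [-0.0077  0.0135]
R 0 116.0 TCP [515. 103.] tool d [-0.0106  0.012 ]
R 0 105.0 TCP [528. 113.] tool d [-0.0132  0.0097]
R 0 95.0 TCP [543. 120.] tool d [-0.0152  0.0068]
R 0 85.0 TCP [556. 124.] tool d [-0.0134  0.0038]
M 25 77.0 TCP [435. -51.] tool d None
M 0 77.0 TCP [459. -56.] tool d [-0.0244 -0.0056]
M 0 65.0 TCP [472. -55.] tool d [-0.0132  0.0009]
M 0 54.0 TCP [487. -57.] tool d [-0.014  -0.0017]
M 0 42.0 TCP [501. -62.] tool d [-0.0142 -0.0047]
M 0 30.0 TCP [514. -70.] tool d [-0.0137 -0.0081]
M 0 19.0 TCP [527. -81.] tool d [-0.0121 -0.0114]
M 0 7.0 TCP [536. -96.] tool d [-0.0096 -0.0145]
M 0 -5.0 TCP [ 543. -111.] tool d [-0.0064 -0.0154]
```

```bash
python3 -m crank '[[-0.0175,-0.036,0,0,0,0],[-0.0175,-0.036,0,0,0,0],[-0.0175,-0.036,0,0,0,0],[-0.0175,-0.036,0,0,0,0],[-0.0175,-0.036,0,0,0,0]]'; python3 -m crank '[[0,0,0.022,0,0,0],[0,0,0.022,0,0,0],[0,0,0.022,0,0,0],[0,0,0.021,0,0,0],[0,0,0,0,0,0]]'; python3 -m crank '[[-0.012,-0.003,0,0,0,0],[-0.012,-0.003,0,0,0,0],[-0.013,0.001,0,0,0,0],[0,0,0,0,0,0]]'
python3 - <<'E'
from h import *
c=wrist(); s=bot.capture("scene")["color"][130:290,150:390]
cv2.imwrite("pics/p1.png",np.hstack([cv2.resize(s,(450,300)),cv2.resize(c["color"],(350,300))]))
E
```

```text
time: 2.48
tool_pos: [435.1, -50.3, 226.8]
tcp_rot: [3.142, 0.0, 3.142]
contact_force: [0.8, 0.4, 0.1]
grip_width: 0.3
finger_force: 0.0
time: 3.1
tool_pos: [433.8, -48.7, 138.7]
tcp_rot: [3.141, -0.003, -3.141]
contact_force: [-0.4, 0.3, 0.6]
grip_width: 0.5
finger_force: 0.0
time: 3.6
tool_pos: [471.7, -54.2, 139.7]
tcp_rot: [-3.142, -0.002, -3.141]
contact_force: [-3.6, -1.3, 1.4]
grip_width: 0.5
finger_force: 1.6
```

View pics/p1.png

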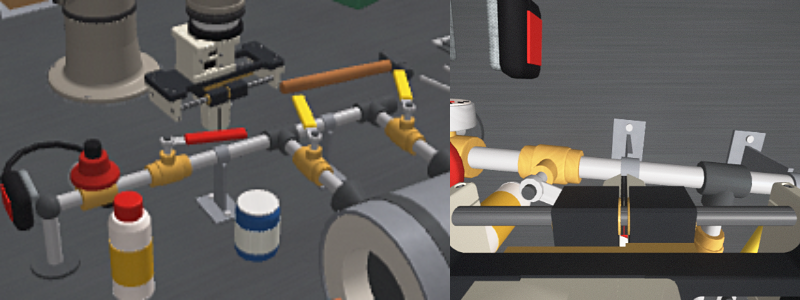

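The composite shows the shut fingers behind the red sleeve, at about (215,130), in light contact (3.6 N). I'll go on with the arc.

```bash
python3 -m crank '[[-0.014,-0.002,0,0,0,0],[-0.014,-0.005,0,0,0,0],[-0.014,-0.008,0,0,0,0]]'; python3 -m crank '[[-0.012,-0.011,0,0,0,0],[-0.010,-0.014,0,0,0,0]]'; python3 -m crank '[[-0.006,-0.015,0,0,0,0],[0,0,0,0,0,0]]'
python3 - <<'E'
from h import *
c=bot.capture("top")["color"]; cv2.imwrite("pics/p2.png",cv2.resize(c[120:260,160:380],None,fx=3.6,fy=3.6))
E
```

```text
time: 4.08
tool_pos: [511.0, -67.9, 138.7]
tcp_rot: [3.139, -0.008, -3.141]
contact_force: [-10.4, 3.7, 0.7]
grip_width: 0.5
finger_force: 4.5
time: 4.32
tool_pos: [533.9, -92.2, 138.8]
tcp_rot: [3.138, -0.006, -3.141]
contact_force: [-7.3, 6.5, 0.6]
grip_width: 0.5
finger_force: 4.1
time: 4.58
tool_pos: [541.9, -108.8, 139.3]
tcp_rot: [3.14, -0.001, 3.141]
contact_force: [0.3, 1.1, -0.3]
grip_width: 0.2
finger_force: 0.8
```

View pics/p2.png

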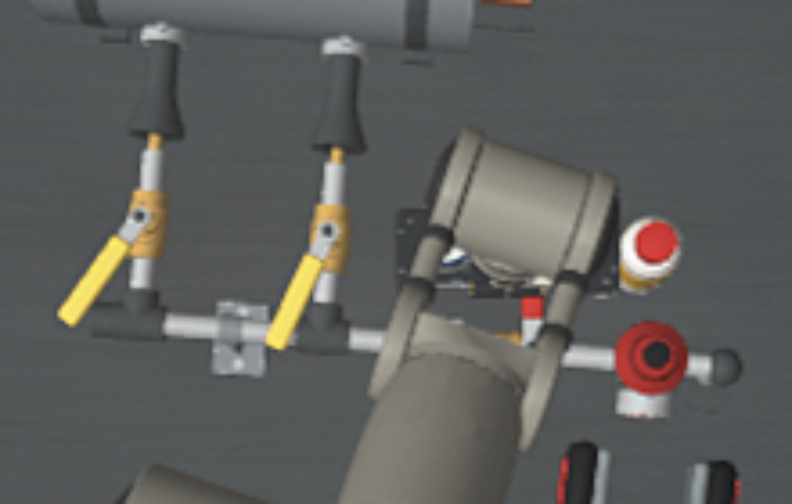

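Red lever, at crop (532,310), now stands nearly across. Next: press gently to the stop.

```bash
python3 -m crank '[[0,-0.004,0,0,0,0],[0,0,0,0,0,0]]';python3 -m crank '[[0,-0.003,0,0,0,0],[0,0,0,0,0,0]]'; python3 -m crank '[[0,-0.002,0,0,0,0],[0,0,0,0,0,0]]'
```

```text
time: 4.88
tool_pos: [542.4, -111.8, 139.7]
tcp_rot: [3.14, 0.001, -3.141]
contact_force: [0.8, 5.9, -1.7]
grip_width: 0.4
finger_force: 2.6
time: 5.12
tool_pos: [542.3, -112.4, 139.6]
tcp_rot: [3.136, 0.001, -3.141]
contact_force: [1.5, 14.7, 0.3]
grip_width: 0.4
finger_force: 7.3
time: 5.38
tool_pos: [542.3, -112.6, 139.6]
tcp_rot: [3.133, 0.001, -3.141]
contact_force: [2.3, 20.9, -1.0]
grip_width: 0.6
finger_force: 10.7
```

At the stop: 21 N with no motion. I'll back off and go to the right burner while the line bleeds down.

```bash
python3 -m crank '[[0,0.020,0,0,0,0],[0,0.022,0,0,0,0],[0,0,-0.03,0,0,0],[0,0,-0.03,0,0,0],[0,0,-0.028,0,0,0]]'; python3 -m crank '[[0.016,0.025,0,0,0,0],[0.016,0.025,0,0,0,0],[0.016,0.025,0,0,0,0],[0.016,0.025,0,0,0,0],[0,0,0,0,0,0]]'
python3 - <<'E'
from h import *
c=bot.capture("top")
for col in "yr":
  for k in blobs(c,col,20):
    u,r=desc(k)
    if not(170<u[0]<320 and 170<u[1]<230): continue
    b=cv2.boxPoints(r); e=sorted([(np.linalg.norm(b[i]-b[(i+1)%4]),i) for i in range(4)])
    ends=np.array([plane(c,*((b[i]+b[(i+1)%4])/2),154)[:2] for _,i in e[:2]])
    print(col,u.round(1),plane(c,*u,154)[:2].round(0),ends.round(0).tolist(),np.linalg.norm(ends[1]-ends[0]).round(0),np.degrees(np.arctan2(*(ends[1]-ends[0])[::-1])).round(1))
print(bot.get_obs()["time"])
E
```

```text
time: 6.0
tool_pos: [542.3, -75.9, 229.4]
tcp_rot: [-3.14, 0.002, -3.141]
contact_force: [0.2, -0.1, 0.2]
grip_width: 0.3
finger_force: 0.0
time: 6.62
tool_pos: [477.4, 25.3, 228.5]
tcp_rot: [-3.141, 0.002, -3.139]
contact_force: [0.5, -0.5, -0.1]
grip_width: 0.4
finger_force: 0.0
y [185.6 197.5] [528. 257.] [[564.0, 232.0], [491.0, 283.0]] 88.0 145.2
r [308.6 194.3] [ 535. -140.] [[579.0, -143.0], [492.0, -136.0]] 88.0 174.9
6.675
```

Red measures -5.1° against the -4.85° expected, so it is fully closed. I'll go down and wait clear of the lever.

```bash
python3 -m crank '[[0,0,0.022,0,0,0],[0,0,0.022,0,0,0],[0,0,0.022,0,0,0],[0,0,0.023,0,0,0],[0,0,0,0,0,0]]'; python3 -m crank '[[0,0,0,0,0,0],[0,0,0,0,0,0],[0,0,0,0,0,0],[0,0,0,0,0,0],[0,0,0,0,0,0]]';python3 -m crank '[[0,0,0,0,0,0],[0,0,0,0,0,0],[0,0,0,0,0,0],[0,0,0,0,0,0],[0,0,0,0,0,0]]'; python3 -m crank '[[-0.006,0.011,0,0,0,0],[-0.006,0.012,0,0,0,0],[-0.002,0.014,0,0,0,0]]'
```

```text
time: 7.3
tool_pos: [477.5, 23.3, 137.5]
tcp_rot: [-3.142, -0.003, 3.141]
contact_force: [-0.6, -0.1, 0.5]
grip_width: 0.5
finger_force: 0.0
time: 7.92
tool_pos: [477.7, 24.1, 138.9]
tcp_rot: [3.142, 0.0, -3.141]
contact_force: [-0.1, -0.1, -0.6]
grip_width: 0.6
finger_force: 0.0
time: 8.55
tool_pos: [477.7, 24.1, 138.7]
tcp_rot: [3.142, 0.0, -3.141]
contact_force: [-0.8, 0.0, -0.1]
grip_width: 0.6
finger_force: 0.0
time: 8.93
tool_pos: [492.6, 61.1, 138.8]
tcp_rot: [-3.139, 0.001, -3.141]
contact_force: [0.5, -9.5, 0.2]
grip_width: 0.6
finger_force: 3.8
```

```bash
python3 -m crank '[[-0.005,0.014,0,0,0,0],[-0.008,0.0135,0,0,0,0],[-0.0105,0.012,0,0,0,0]]'; python3 -m crank '[[-0.013,0.010,0,0,0,0],[-0.015,0.007,0,0,0,0],[-0.013,0.004,0,0,0,0],[0,0,0,0,0,0]]'; python3 -m crank '[[-0.004,0,0,0,0,0],[0,0,0,0,0,0]]';python3 -m crank '[[-0.003,0,0,0,0,0],[0,0,0,0,0,0]]'
```

```text
time: 9.3
tool_pos: [514.4, 100.1, 138.4]
tcp_rot: [-3.138, -0.003, -3.14]
contact_force: [-2.9, -8.4, 0.4]
grip_width: 0.3
finger_force: 3.7
time: 9.8
tool_pos: [555.2, 122.3, 137.7]
tcp_rot: [-3.141, -0.004, -3.141]
contact_force: [-1.8, -2.0, -1.0]
grip_width: 0.3
finger_force: 1.1
time: 10.05
tool_pos: [557.7, 122.5, 137.7]
tcp_rot: [3.141, -0.006, -3.141]
contact_force: [-7.1, -0.5, -1.4]
grip_width: 0.3
finger_force: 3.4
time: 10.3
tool_pos: [558.1, 122.5, 137.6]
tcp_rot: [-3.141, -0.012, -3.141]
contact_force: [-16.5, -0.2, 5.6]
grip_width: 0.3
finger_force: 8.2
```

```bash
python3 -m crank '[[-0.002,0,0,0,0,0],[0,0,0,0,0,0]]'; python3 -m crank '[[0.02,0,0,0,0,0],[0.025,0,0,0,0,0],[0,0,-0.03,0,0,0],[0,0,-0.03,0,0,0],[0,0,-0.028,0,0,0]]'; python3 -m crank '[[0.007,0.022,0,0,0,0],[0.007,0.022,0,0,0,0],[0.007,0.022,0,0,0,0],[0.007,0.022,0,0,0,0],[0,0,0,0,0,0]]'
python3 - <<'E'
from h import *
c=bot.capture("top")
for col in "yr":
  for k in blobs(c,col,20):
    u,r=desc(k)
    if not(170<u[0]<320 and 160<u[1]<230): continue
    b=cv2.boxPoints(r); e=sorted([(np.linalg.norm(b[i]-b[(i+1)%4]),i) for i in range(4)])
    ends=np.array([plane(c,*((b[i]+b[(i+1)%4])/2),154)[:2] for _,i in e[:2]])
    print(col,u.round(1),plane(c,*u,154)[:2].round(0),ends.round(0).tolist(),np.linalg.norm(ends[1]-ends[0]).round(0),np.degrees(np.arctan2(*(ends[1]-ends[0])[::-1])).round(1))
E
```

```text
time: 10.55
tool_pos: [558.2, 122.5, 137.5]
tcp_rot: [-3.141, -0.016, -3.141]
contact_force: [-22.9, -0.5, 10.1]
grip_width: 0.7
finger_force: 11.5
time: 11.18
tool_pos: [520.3, 122.5, 228.0]
tcp_rot: [3.141, 0.001, -3.141]
contact_force: [0.3, -0.9, -0.3]
grip_width: 0.6
finger_force: 0.0
time: 11.8
tool_pos: [491.6, 211.4, 226.9]
tcp_rot: [3.141, 0.001, -3.139]
contact_force: [-0.4, -0.5, -0.4]
grip_width: 0.4
finger_force: 0.0
y [228.9 182.3] [576. 118.] [[580.0, 162.0], [573.0, 75.0]] 88.0 -94.9
r [308.6 194.3] [ 535. -140.] [[579.0, -143.0], [492.0, -136.0]] 88.0 174.9
```

Right lever measures 85.1°, so it is closed. Now the left one.

```bash
python3 -m crank '[[0,0,0.022,0,0,0],[0,0,0.022,0,0,0],[0,0,0.022,0,0,0],[0,0,0.022,0,0,0],[0,0,0,0,0,0]]'; python3 -m crank '[[-0.007,0.011,0,0,0,0],[-0.007,0.012,0,0,0,0],[-0.004,0.012,0,0,0,0],[-0.006,0.012,0,0,0,0]]'
```

```text
time: 12.48
tool_pos: [491.4, 208.7, 137.4]
tcp_rot: [-3.141, -0.003, 3.141]
contact_force: [0.5, -0.4, -0.0]
grip_width: 0.6
finger_force: 0.0
time: 12.98
tool_pos: [516.3, 255.8, 139.0]
tcp_rot: [-3.138, -0.001, -3.141]
contact_force: [-1.9, -8.7, 0.9]
grip_width: 0.4
finger_force: 3.6
```

```bash
python3 -m crank '[[-0.008,0.011,0,0,0,0],[-0.010,0.009,0,0,0,0],[-0.012,0.0075,0,0,0,0]]'; python3 -m crank '[[-0.013,0.005,0,0,0,0],[-0.011,0.003,0,0,0,0],[0,0,0,0,0,0]]'; python3 -m crank '[[-0.004,0,0,0,0,0],[0,0,0,0,0,0]]';python3 -m crank '[[-0.003,0,0,0,0,0],[0,0,0,0,0,0]]'
```

```text
time: 13.35
tool_pos: [544.9, 283.5, 138.4]
tcp_rot: [-3.138, -0.004, -3.141]
contact_force: [-5.4, -6.4, 0.3]
grip_width: 0.4
finger_force: 3.4
time: 13.72
tool_pos: [569.5, 292.4, 138.2]
tcp_rot: [-3.14, -0.003, -3.141]
contact_force: [-3.5, -2.0, -0.4]
grip_width: 0.2
finger_force: 1.3
time: 13.98
tool_pos: [572.2, 292.7, 138.2]
tcp_rot: [-3.141, -0.005, -3.141]
contact_force: [-7.1, -1.4, 0.2]
grip_width: 0.6
finger_force: 3.3
time: 14.22
tool_pos: [572.5, 292.6, 138.1]
tcp_rot: [-3.14, -0.011, -3.141]
contact_force: [-16.9, -2.4, 5.4]
grip_width: 0.4
finger_force: 8.0
```

```bash
python3 -m crank '[[-0.002,0,0,0,0,0],[0,0,0,0,0,0]]'; python3 -m crank '[[0.02,0,0,0,0,0],[0.025,0,0,0,0,0],[0,0,-0.03,0,0,0],[0,0,-0.03,0,0,0],[0,0,-0.028,0,0,0]]'; python3 -m crank '[[0.04,0,0,0,0,0],[0.04,0,0,0,0,0],[0.03,0,0,0,0,0],[0,0,0,0,0,0]]'
python3 - <<'E'
from h import *
c=bot.capture("top")
for col in "yr":
  for k in blobs(c,col,20):
    u,r=desc(k)
    if not(150<u[0]<320 and 150<u[1]<230): continue
    b=cv2.boxPoints(r); e=sorted([(np.linalg.norm(b[i]-b[(i+1)%4]),i) for i in range(4)])
    ends=np.array([plane(c,*((b[i]+b[(i+1)%4])/2),154)[:2] for _,i in e[:2]])
    print(col,u.round(1),plane(c,*u,154)[:2].round(0),np.linalg.norm(ends[1]-ends[0]).round(0),np.degrees(np.arctan2(*(ends[1]-ends[0])[::-1])).round(1))
cv2.imwrite("pics/end.png",c["color"])
E
```

```text
time: 14.48
tool_pos: [572.6, 292.6, 138.0]
tcp_rot: [-3.139, -0.014, -3.14]
contact_force: [-22.5, -2.7, 8.9]
grip_width: 0.6
finger_force: 11.3
time: 15.1
tool_pos: [534.4, 293.1, 228.5]
tcp_rot: [3.141, 0.002, -3.141]
contact_force: [0.3, -0.0, 0.3]
grip_width: 0.7
finger_force: 0.0
time: 15.6
tool_pos: [422.9, 293.0, 227.8]
tcp_rot: [3.14, 0.001, -3.139]
contact_force: [0.8, 0.1, 0.0]
grip_width: 0.6
finger_force: 0.0
y [228.9 182.3] [576. 118.] 88.0 -94.5
y [176.7 178.3] [591. 287.] 88.0 -94.9
r [308.6 194.3] [ 535. -140.] 88.0 174.9
```

View pics/end.png

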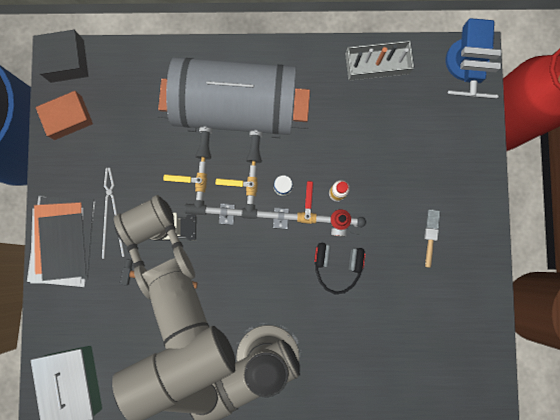

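All three levers, at (309,194), (229,182) and (177,178), stand across their pipes. The loose things are unmoved and the arm is clear.

```bash
python3 -c "
from plant import bot
print(bot.close_job())"
```

```text
the job is handed in; nothing more can be done
None
```

The gas is shut off and the job is handed in: I pushed the red main lever to its stop, waited about 3.5 s, then pushed both yellow levers to their stops; the final picture shows all three square across their pipes, with nothing seen to have moved on the bench.

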